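# Set the rack-height stop of a tube sampler with a setting block

## Robot

A 6-joint arm with a two-finger parallel gripper is mounted at the origin on the work surface. World frame = base frame: x ahead of the robot, y to its left, z up, the work surface at z = 0. Lengths are in mm, angles in rad, forces in N, time in s.
With the tool pointing down it reaches from about 275 to 750 mm from the base axis. Payload 10.2 kg.
Tool frame: the origin (TCP) lies at the centre of the arm's flange, where the gripper is bolted on; the fingertips stand 173 mm ahead of it and the grasp point (between the pads) lies 155 mm ahead of it; z points along the fingers, y is the line along which they close (so a half turn about z gives the same grasp; the last joint's range is limited). The gripper opens to 85 mm and grips with 20 to 120 N. Pads are 22 mm wide; open, the fingers measure 114 mm over their backs; the gripper's body (76 mm by 85 mm) begins 54 mm behind the grasp point. The pads swing forward as they close: fully open they stand 13 mm farther back than shut.
Start: joints at [-1.406, 0.313, 1.498, -0, 1.331, -0.223], TCP at [198.518, -486.028, 404.694] pointing down, gripper open.
Joint ranges: [-2.94, 2.94], [-0.97, 2.17], [0.19, 2.56], [-1.23, 4.37], [0.02, 3.11], [-2.88, 2.88]. Speed limits (rad/s): [2.39, 2.39, 3.01, 3.14, 3.14, 3.14].

## Interface

Orientations are given as a unit quaternion [w, x, y, z].
In Python, from rig import status, capture, camera_info, ticket gives the robot as it stands.
- The arm moves only by the shell command python3 -m crank 'ROWS' [FORCE]. ROWS is JSON, a list of rows, each a list of 7 numbers: the shift along the tool's x, y, z as a fraction of full scale, then the turn, a rotation vector about the tool's x, y, z as a fraction of full scale, then the closure, from 0 (fully open) to 1 (shut). A call has 1 to 12 rows; each row is the pose to reach, as a shift and turn from the pose commanded when the call began, along the tool's axes at that moment; what a row does not reach only later rows make up. Full scale, the value 1, is 0.1 m for a shift and 45 degrees for a turn. A row lasts 1/10 s, in which the tool goes at most 50 mm and 8.59 degrees, less where a joint would pass 70% of its speed; a pose out of reach is approached as far as the arm can. A call with a number of a shift or a turn outside -1 to 1 is refused whole. A call with a gripper value outside its range is refused whole. The fingers move at their own pace and stop on an object; FORCE is the grip in N (left out, the last holds). Time passes only in rows, so rows that repeat a pose let the fingers close. It gives the time, the measured TCP pose, the force, the opening and the grip force at its end, in the units of the state.
- status.sense(): the state, without advancing time (a new reading comes with each control period).
- capture(name): name is "scene" or "top"; returns (picture, depth): 420x560x3 uint8, red, green, blue; 420x560 float32, mm along the optical axis (not along the pixel's ray), 0 where there is no reading.
- camera_info(name): a dict with "K" (3x3 intrinsics, pixels), "camera_from_world" (4x4, takes a point from world to camera coordinates). Camera axes: x right, y up, looking along -z (the intrinsics and any distortion apply to the point x, -y, -z); pixel columns grow to the right and rows downward; lengths in mm; the calibration is good to about 2 mm. A picture is of the moment at which its call begins. camera_info takes no time and is no camera call.
- ticket.finish_job(): hands the job in; it is judged then, once.
The state is a dict: "time_s": time; "joints": joint angles; "dq": joint speeds; "tau": joint torques, N m; "eef_pos": TCP position; "ee_rot": TCP orientation; "force": force on the tool from outside, world axes, zero at the start; "wrist_torque": the same for the moment, N m; "grip_width": opening from 0.0 (shut) to 1.0 (fully open); "grip_force": force on a finger pad.
Only numpy, scipy, OpenCV 4.12 (cv2) and the standard library are available. Lean on these libraries where they do the work, as an engineer would, in place of code of your own. Each camera call takes 0.05 s, during which the arm holds its last target. There are 200 camera calls.

## Task

Two identical height stops stand on the white sampler deck; a steel setting block lies crosswise under one of them. Put the forked driver over the wing of that stop's screw and turn it clockwise until the sprung foot rests lightly on the block, so that the block just drags beneath it: that is when the wing lies square across the stop's arm. Leave the driver standing on the screw, and do not turn the screw of the other stop.

Things in the scene. Friction and masses are not known exactly. Their poses are not given: they have to be found in the camera images.
- driver: forked driver, loose, upright on table, 86 mm tall. Origin: centre of its underside, z up. Black flat grip, 40 mm along x, 20 thick along y, 42 to 86 mm up: grasp across y at 66. Below: steel disc 48 across, then two tines 40 long, 36 over all in y; the slot between runs along x, open-ended, 20 deep, 12 wide, flared to 20. Half-turn symmetric. 0.22 kg. A round nut driver nearby does not fit
- wing (a point): axis of the screw to set, at the arm's top (90 mm above the table); turns with it: x along the wing, z up. Wing: upright steel bar 36 mm long, 7 thick, 2 to 16 mm above this point; it turns without rising. Seated, the fork rests on the arm, driver origin at this point, 2.5 mm side play, 8 degrees turning play. Arm 44 mm wide, round end of radius 27; nothing on the stop is higher than the wing
- screw (a joint): turn of that screw, rad, growing clockwise from above, 0 to 2.4, starts at 0.3 to 0.9. At 0 the wing lies along the arm, at 1.57 square across it. Quick thread: the foot goes down 4.8 mm per rad, first touches the block at about 1.3, and drags rightly from about 1.37 to 1.9. Turning takes about 0.06 N m; it stays where it is left
- foot: the black sprung foot under that stop's arm, a disc 18 mm across and 6 mm thick; origin at the centre of its lower face. It starts 2 to 5 mm above the block. Once it touches, its spring gives 1.5 N per mm, up to 7 mm of travel.
- block: the setting block, loose, a plain steel bar, 26 (x) x 90 (y) x 30 mm high, 0.5 kg, lying crosswise on the deck (20 mm above the table) under the foot, its ends showing on both sides of the arm. Origin: centre of its underside. It need not be touched by hand.
- other_wing_end (a point): top of one end of the wing of the other, identical stop (no block beneath it), 18 mm from that screw's axis and 16 mm above its arm; it must stay within 10 mm of where it starts.
Mind the look-alikes: they are no part of the job. What is shaped like the block but orange is not meant.

How it is judged (in metres and radians):
On the way:
1. the driver is set over the wing, fork down on the arm, before the screw has been turned to its setting (horizontal distance between driver and wing below 0.012 m and z of driver in the frame of wing below 0.006 m and angle between driver's own z axis and vertical below 0.17 rad and angle between the x axis of driver and the x axis of wing, either way round below 0.35 rad and value of joint screw below 1.25 rad), for 0.1 s.
At the end, for the whole second after the job is handed in: The foot presses on the block with 0.2 to 4.6 N (screw at about 1.37 to 1.9 rad), the block lies at rest on the deck, and the driver stands at rest on the screw: within 12 mm of its axis, fork no more than 6 mm above the arm, within 10 degrees of upright and within 20 degrees of the wing (horizontal distance between driver and wing below 0.012 m and z of driver in the frame of wing below 0.006 m and angle between driver's own z axis and vertical below 0.17 rad and angle between the x axis of driver and the x axis of wing, either way round below 0.35 rad and contact force between foot and block between 0.2 and 4.6 N and linear speed of each of driver, block below 0.02 m/s and height (world z) of block below 0.025 m); the robot touches nothing.
It fails at once if the other stop's screw is turned (its wing end moves more than 10 mm) (distance of other_wing_end from where it was at the start of the episode above 0.01 m).
It also fails if it takes over 40 s, if anything falls off the work surface, if the arm or the gripper's body presses on something with over 40 N, if the wrist force passes 120 N, or if a joint passes its speed limit or range.

## Working session

There is one attempt and no reset: what is moved stays moved. The work goes in short steps, Python scripts to look and compute and a shell command to move; the robot and the scene stay as the last step left them, time stands still between calls to the robot, and variables do not carry over. Pictures are saved under pics/ and viewed, at most 10 in all, crops included, and the job is handed in when it is done.

```bash
mkdir -p pics; ls; cat > h.py <<'E'
import numpy as np,cv2
from rig import status,capture,camera_info
def ray(cam,u,v):
    i=camera_info(cam);K=np.array(i["K"]);T=np.array(i["camera_from_world"])
    d=np.array([(u-K[0,2])/K[0,0],-(v-K[1,2])/K[1,1],-1.]);R=T[:3,:3]
    return -R.T@T[:3,3],R.T@d
def onz(cam,u,v,z):
    o,d=ray(cam,u,v);return o+d*(z-o[2])/d[2]
def dep(cam,D,u,v):
    o,d=ray(cam,u,v);return o+d*D[int(v),int(u)]
def px(cam,p):
    i=camera_info(cam);K=np.array(i["K"]);T=np.array(i["camera_from_world"])
    c=T[:3,:3]@p+T[:3,3];return K[0,0]*c[0]/-c[2]+K[0,2],K[1,1]*-c[1]/-c[2]+K[1,2]
E
python3 - <<'E'
from h import *
for n in ("top","scene"):
    p,d=capture(n);np.savez(f"{n}0.npz",p=p,d=d);cv2.imwrite(f"pics/{n}0.png",p[:,:,::-1]);i=camera_info(n);print(i)
print(status.sense())
E
```

```text
pics
{'K': array([[392.34108568,   0.        , 276.81212569],
       [  0.        , 392.34108568, 209.11477441],
       [  0.        ,   0.        ,   1.        ]]), 'camera_from_world': array([[ 1.11815441e-02, -9.99903907e-01, -8.19451339e-03,
        -4.41248497e+00],
       [ 9.92675821e-01,  1.01141283e-02,  1.20384461e-01,
        -4.74197303e+02],
       [-1.20290012e-01, -9.48057947e-03,  9.92693523e-01,
        -8.31273254e+02],
       [ 0.00000000e+00,  0.00000000e+00,  0.00000000e+00,
         1.00000000e+00]])}
{'K': array([[461.96738691,   0.        , 285.20136757],
       [  0.        , 461.96738691, 211.85570565],
       [  0.        ,   0.        ,   1.        ]]), 'camera_from_world': array([[-5.94564531e-01,  8.03898878e-01, -1.54794319e-02,
         2.90576630e+02],
       [-6.19234979e-01, -4.45537024e-01,  6.46563842e-01,
         2.12935608e+02],
       [ 5.12875287e-01,  3.94009333e-01,  7.62702816e-01,
        -1.32372653e+03],
       [ 0.00000000e+00,  0.00000000e+00,  0.00000000e+00,
         1.00000000e+00]])}
{'time_s': 0.1, 'joints': array([-1.40640555e+00,  3.13402045e-01,  1.49835398e+00, -7.17795358e-06,
        1.33098984e+00, -2.23375853e-01]), 'dq': array([ 5.77388537e-05, -1.80148097e-03, -1.83417858e-03, -9.61940454e-04,
        3.40280459e-04, -1.54376827e-03]), 'tau': array([ 3.32405456e-03, -4.12900829e+01, -2.60144055e+01, -1.37403417e-04,
        2.97334918e-03,  4.21192425e-06]), 'eef_pos': array([ 198.50892705, -485.99200285,  404.19077682]), 'ee_rot': array([-5.76458210e-04,  9.81263106e-01,  1.92671699e-01,  1.35188477e-05]), 'force': array([-0.23762862,  0.49892973,  0.15790455]), 'wrist_torque': array([ 0.02196385, -0.01772293, -0.0196339 ]), 'grip_force': 0.0, 'grip_width': 0.9965092798767485}
```

View pics/top0.png

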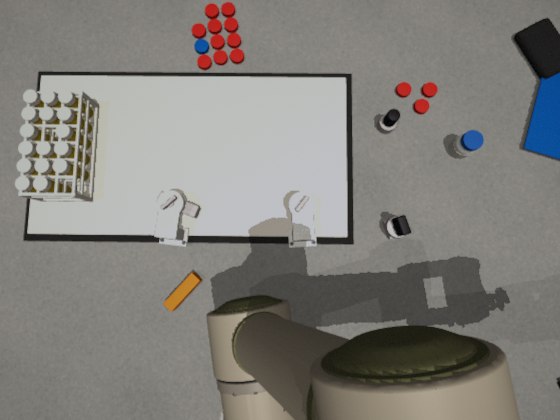

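View pics/scene0.png

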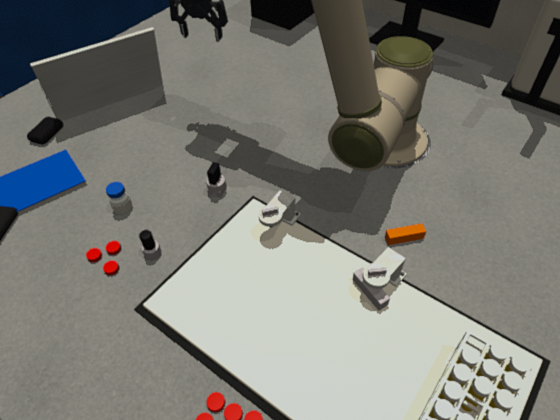

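The pictures show two stops. In the top view the left one (170,205) has the steel bar showing at (192,210); the right one (301,205) has none. Driver candidates are:
- black flat grip, top (398,226) / scene (215,176)
- black round one, top (390,120) / scene (149,241), which looks like the nut driver
- blue-capped bottle, top (470,142)

The orange bar at (183,290) is a look-alike. I'll check the choice in one crop.

```bash
python3 - <<'E'
from h import *
t=np.load("top0.npz");s=np.load("scene0.npz")
def c(a,u,v,r=25,n=290): return cv2.resize(a["p"][v-r:v+r,u-r:u+r],(n,n),interpolation=cv2.INTER_CUBIC)
m=np.vstack([np.hstack([c(t,398,226),c(t,175,212,35)]),np.hstack([c(s,215,178),c(s,378,277,35)])])
cv2.imwrite("pics/m1.png",m[:,:,::-1])
for n,a,u0,u1,v0,v1 in(("grip",t,380,415,208,245),("wing",t,150,200,185,225)):
  pts=np.array([np.r_[dep("top",a["d"],u,v),u,v,a["p"][v,u]] for u in range(u0,u1) for v in range(v0,v1) if a["d"][v,u]>0])
  print(n,np.histogram(pts[:,2],bins=range(-5,130,5)))
  hi=pts[pts[:,2]>(80 if n=="grip" else 99)]
  print(len(hi),hi[:,:5].mean(0)); 
  r=cv2.minAreaRect(hi[:,:2].astype(np.float32));print(r)
E
```

```text
grip (array([621, 177,   6,   3,   7,  16,  14,  13,  44, 100,  11,  18,  13,
        15,  12,  12,  17, 118,  69,   0,   0,   0,   0,   0,   0,   0]), array([ -5,   0,   5,  10,  15,  20,  25,  30,  35,  40,  45,  50,  55,
        60,  65,  70,  75,  80,  85,  90,  95, 100, 105, 110, 115, 120,
       125]))
187 [ 437.08248033 -256.97240231   84.25110316  403.07486631  225.24064171]
((437.4486389160156, -257.3599853515625), (39.06277084350586, 19.31084442138672), 18.23396110534668)Traceback (most recent call last):
  File "<stdin>", line 7, in <module>
  File "h.py", line 10, in dep
    o,d=ray(cam,u,v);return o+d*D[int(v),int(u)]
        ~~~^^^^^^^^^
  File "h.py", line 4, in ray
    i=camera_info(cam);K=np.array(i["K"]);T=np.array(i["camera_from_world"])
ValueError: time passes only in moves, steps and waits
```

View pics/m1.png

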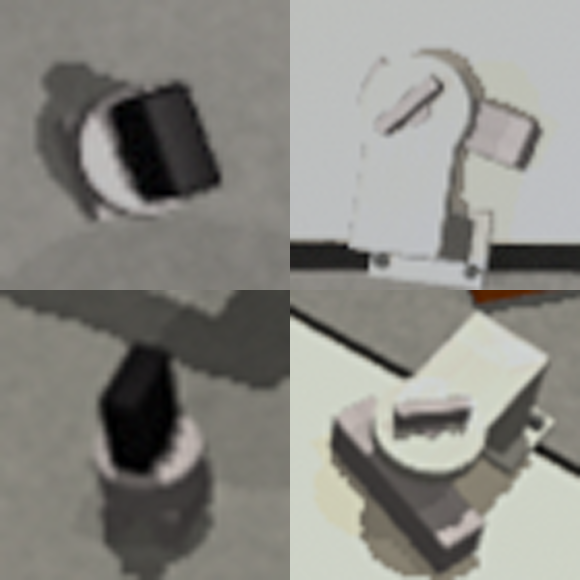

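The crop confirms the flat black grip on the steel disc at top (403,225). The wing to be set, at top about (168,203), lies obliquely on its arm, with the steel bar beneath it.

```bash
sed -i 's/^import numpy.*/&\nfrom functools import lru_cache/; s/^def ray/_ci=camera_info\ncamera_info=lru_cache(None)(_ci)\n&/' h.py
sed -i '/^_ci/d;/^camera_info=/d' h.py; sed -i 's/^from rig.*/&\ncamera_info=lru_cache(None)(camera_info)/' h.py
python3 - <<'E'
from h import *
for n,off in(("top",(150,200,185,228)),("scene",(350,410,245,300))):
  a=np.load(n+"0.npz");u0,u1,v0,v1=off
  P=np.array([dep(n,a["d"],u,v) for u in range(u0,u1) for v in range(v0,v1)])
  hi=P[(P[:,2]>99)&(P[:,2]<112)];print(n,"wing",len(hi),hi[:,2].max(),hi.mean(0),cv2.minAreaRect(hi[:,:2].astype(np.float32)))
  top=hi[hi[:,2]>103.5];print(" top",len(top),cv2.minAreaRect(top[:,:2].astype(np.float32)))
  ar=P[(P[:,2]>85)&(P[:,2]<93.5)];print(" arm",len(ar),ar[:,2].mean(),cv2.minAreaRect(ar[:,:2].astype(np.float32)))
  bl=P[(P[:,2]>46)&(P[:,2]<54)];print(" block",len(bl),bl.mean(0),cv2.minAreaRect(bl[:,:2].astype(np.float32)))
  np.save(n+"P.npy",P)
a=np.load("scene0.npz")
P=np.array([dep("scene",a["d"],u,v) for u in range(200,232) for v in range(158,195)])
hi=P[(P[:,2]>80)&(P[:,2]<92)];print("grip scene",len(hi),hi.mean(0),cv2.minAreaRect(hi[:,:2].astype(np.float32)))
E
```

```text
top wing 77 108.07675662073564 [476.64996396 218.7644002  104.32335636] ((477.3059997558594, 219.43075561523438), (8.27685832977295, 35.22595977783203), 43.47089385986328)
 top 57 ((477.12725830078125, 219.27536010742188), (7.273890018463135, 35.11507797241211), 44.91681671142578)
 arm 738 88.72479747521471 ((465.2047119140625, 219.1855010986328), (53.525604248046875, 74.82433319091797), 89.97179412841797)
 block 179 [471.70097309 192.65538477  48.68421278] ((480.1172790527344, 215.67236328125), (89.4004135131836, 25.474172592163086), 68.94631958007812)
scene wing 80 107.33313746829322 [478.75328201 220.68357654 103.514308  ] ((477.10833740234375, 220.03201293945312), (9.934310913085938, 34.801979064941406), 44.34513854980469)
 top 44 ((477.9234619140625, 221.07101440429688), (7.453312397003174, 34.408485412597656), 43.36705017089844)
 arm 820 88.5815358703798 ((455.05963134765625, 223.4449462890625), (53.74629592895508, 99.87481689453125), 81.899169921875)
 block 288 [481.84103186 221.78364209  48.76005496] ((470.210693359375, 226.46536254882812), (75.91865539550781, 99.11161041259766), 31.04131507873535)
grip scene 97 [ 439.64601753 -255.16389442   83.78036563] ((438.70965576171875, -255.71470642089844), (44.53581619262695, 20.253002166748047), 13.082772254943848)
```

```bash
cat > plan.py <<'E'
from h import *
from scipy.spatial.transform import Rotation as R
def tool(yaw): # tool down, tool x at yaw deg
    return R.from_euler('z',yaw,degrees=True)*R.from_euler('x',180,degrees=True)
def now():
    s=status.sense();q=s["ee_rot"];return np.array(s["eef_pos"]),R.from_quat([q[1],q[2],q[3],q[0]])
def plan(wps):
    p,r=now()
    print("t",status.sense()["time_s"],"at",p.round(1),"yaw",np.degrees(np.arctan2(*r.as_matrix()[[1,0],0])).round(2))
    for x,y,z,yaw in wps:
        q=np.array([x,y,z]);r2=tool(yaw)
        print((r.inv().apply(q-p)/100).round(3),((r.inv()*r2).as_rotvec(degrees=True)/45).round(3));p,r=q,r2
E
python3 - <<'E'
from plan import *
for n in("top","scene"):
  P=np.load(n+"P.npy");ar=P[(P[:,2]>85)&(P[:,2]<93.5)]
  for x0 in range(415,505,10):
    b=ar[(ar[:,0]>=x0)&(ar[:,0]<x0+10)]
    if len(b)>5: print(n,x0+5,b[:,1].min().round(1),b[:,1].max().round(1),b[:,0].max().round(1))
a=np.load("top0.npz")
P=np.array([dep("top",a["d"],u,v) for u in range(280,325) for v in range(180,228)])
w=P[P[:,2]>99];print("other",w.mean(0))
plan([(409,-330,350,17),(438,-256.6,300,17),(438,-256.6,221,17)])
E
```

```text
top 430 202.7 246.0 434.5
top 440 201.4 245.5 444.8
top 450 201.0 244.2 455.0
top 460 196.3 242.5 465.0
top 470 192.6 245.2 475.0
top 480 192.4 245.9 484.0
top 490 194.0 244.9 494.3
top 500 201.0 238.3 502.6
scene 420 205.8 248.7 424.9
scene 430 203.1 247.8 435.0
scene 440 202.7 246.9 445.0
scene 450 200.8 245.0 454.9
scene 460 197.9 244.4 464.5
scene 470 194.8 246.3 475.0
scene 480 192.9 247.0 484.9
scene 490 194.9 246.3 494.9
scene 500 200.1 240.7 504.2
other [460.0484291  -42.78283992 225.61218236]
t 0.1 at [ 198.5 -486.   404.2] yaw 22.22
[ 2.538 -0.648  0.543] [-0.001 -0.     0.116]
[ 0.492 -0.617  0.5  ] [0. 0. 0.]
[ 0.   -0.    0.79] [0. 0. 0.]
```

```bash
python3 -m crank '[[1,-0.42,0.3,0,0,0.116,0],[1,-0.42,0.3,0,0,0.116,0],[1,-0.42,0.3,0,0,0.116,0],[1,-0.42,0.3,0,0,0.116,0]]' && python3 -m crank '[[1,-0.42,0.3,0,0,0,0],[1,-0.42,0.3,0,0,0,0],[1,-0.42,0.3,0,0,0,0]]'; python3 -c "
from plan import *
plan([(438,-256.6,290,17),(438,-256.6,221,17)])"
```

```text
time_s: 0.5
eef_pos: [276.1, -408.4, 374.3]
ee_rot: [-0.001, 0.989, 0.149, -0.0]
force: [-0.9, 0.7, -1.0]
grip_width: 0.998
grip_force: 0.0
time_s: 0.8
eef_pos: [360.0, -338.7, 343.8]
ee_rot: [-0.001, 0.989, 0.149, -0.0]
force: [-0.4, -0.2, 0.3]
grip_width: 1.002
grip_force: 0.0
t 0.8 at [ 360.  -338.7  343.8] yaw 17.1
[ 0.987 -0.555  0.539] [-0.002  0.     0.002]
[ 0.   -0.    0.69] [0. 0. 0.]
```

```bash
python3 -m crank '[[0.98,-0.555,0.5,0,0,0,0],[0.98,-0.555,0.5,0,0,0,0],[0.98,-0.555,0.5,0,0,0,0],[0.98,-0.555,0.5,0,0,0,0],[0.98,-0.555,0.5,0,0,0,0],[0.98,-0.555,0.5,0,0,0,0]]'; python3 -c "
from plan import *
plan([(438,-256.6,221,17)])"
```

```text
time_s: 1.4
eef_pos: [435.4, -259.8, 295.4]
ee_rot: [0.001, 0.989, 0.147, 0.0]
force: [-0.4, -0.3, 0.6]
grip_width: 1.004
grip_force: 0.0
t 1.4 at [ 435.4 -259.8  295.4] yaw 16.9
[ 0.034 -0.024  0.744] [ 0.002 -0.001 -0.002]
```

```bash
python3 -m crank '[[0.03,-0.024,0.3,0,0,0,0],[0.03,-0.024,0.5,0,0,0,0],[0.03,-0.024,0.74,0,0,0,0],[0.03,-0.024,0.74,0,0,0,0],[0.03,-0.024,0.74,0,0,0,0],[0.03,-0.024,0.74,0,0,0,1],[0.03,-0.024,0.74,0,0,0,1],[0.03,-0.024,0.74,0,0,0,1],[0.03,-0.024,0.74,0,0,0,1],[0.03,-0.024,0.74,0,0,0,1],[0.03,-0.024,0.74,0,0,0,1]]' 50; python3 -c "
from plan import *
print(status.sense()['grip_width']*85)
plan([(438,-256.6,320,17)])"
```

```text
time_s: 2.5
eef_pos: [438.3, -255.0, 220.8]
ee_rot: [0.0, 0.989, 0.148, 0.0]
force: [-0.7, -0.1, 1.2]
grip_width: 0.227
grip_force: 53.2
19.301735210761933
t 2.5 at [ 438.3 -255.   220.8] yaw 17.0
[-0.007  0.014 -0.992] [ 0. -0.  0.]
```

```bash
python3 -m crank '[[0,0,-0.2,0,0,0,1],[0,0,-0.5,0,0,0,1],[0,0,-0.8,0,0,0,1],[0,0,-1,0,0,0,1],[0,0,-1,0,0,0,1]]'; python3 -c "
from plan import *
print(status.sense()['grip_width']*85)
plan([(438+x,-255+y,380,w) for x,y,w in((5,70,41),(12,150,65),(22,240,89),(30,325,113),(36,400,134.5),(39,474.8,134.5))])"
```

```text
time_s: 3.0
eef_pos: [438.5, -255.2, 322.8]
ee_rot: [0.002, 0.989, 0.148, 0.001]
force: [0.3, -0.1, -1.8]
grip_width: 0.227
grip_force: 53.0
19.26288616107371
t 3.0 at [ 438.5 -255.2  322.8] yaw 17.01
[ 0.25  -0.656 -0.574] [ 0.006 -0.002 -0.533]
[ 0.578 -0.558 -0.   ] [ 0.     0.    -0.533]
[ 0.858 -0.29  -0.   ] [ 0.     0.    -0.533]
[0.851 0.065 0.   ] [-0.     0.    -0.533]
[0.667 0.348 0.   ] [ 0.     0.    -0.478]
[0.512 0.546 0.   ] [0. 0. 0.]
```

```bash
python3 -m crank '[[0.1,-0.25,-0.25,0,0,-0.18,1],[0.2,-0.5,-0.57,0,0,-0.36,1],[0.25,-0.656,-0.57,0,0,-0.533,1],[0.25,-0.656,-0.57,0,0,-0.533,1]]' >/dev/null && python3 -m crank '[[0.2,-0.2,0,0,0,-0.18,1],[0.4,-0.38,0,0,0,-0.36,1],[0.578,-0.558,0,0,0,-0.533,1],[0.578,-0.558,0,0,0,-0.533,1]]' >/dev/null && python3 -m crank '[[0.3,-0.1,0,0,0,-0.18,1],[0.6,-0.2,0,0,0,-0.36,1],[0.858,-0.29,0,0,0,-0.533,1],[0.858,-0.29,0,0,0,-0.533,1]]'; python3 -c "
from plan import *
print(status.sense()['joints'].round(2))
plan([(438+x,-255+y,380,w) for x,y,w in((30,325,113),(36,400,134.5),(39,474.8,134.5))])"
```

```text
time_s: 4.2
eef_pos: [460.2, -13.7, 376.4]
ee_rot: [-0.001, 0.713, 0.701, -0.0]
force: [0.4, -0.4, -2.0]
grip_width: 0.222
grip_force: 52.9
[-0.29  0.2   1.73  0.    1.22 -0.27]
t 4.2 at [460.2 -13.7 376.4] yaw 89.05
[ 0.838  0.064 -0.035] [-0.002 -0.002 -0.532]
[0.667 0.348 0.   ] [ 0.     0.    -0.478]
[0.512 0.546 0.   ] [0. 0. 0.]
```

```bash
python3 -m crank '[[0.3,0.02,0,0,0,-0.18,1],[0.6,0.04,0,0,0,-0.36,1],[0.838,0.064,-0.03,0,0,-0.532,1],[0.838,0.064,-0.03,0,0,-0.532,1]]' >/dev/null && python3 -m crank '[[0.25,0.13,0,0,0,-0.18,1],[0.5,0.26,0,0,0,-0.36,1],[0.667,0.348,0,0,0,-0.478,1],[0.667,0.348,0,0,0,-0.478,1]]' >/dev/null && python3 -m crank '[[0.25,0.27,0,0,0,0,1],[0.4,0.43,0,0,0,0,1],[0.51,0.545,0,0,0,0,1],[0.51,0.545,0,0,0,0,1],[0.51,0.545,0,0,0,0,1]]'; python3 - <<'E'
from plan import *
plan([(477.3,219.8,340,134.5)])
P=[]
for n,(u,v) in(("top",(168,200)),("scene",(378,240))):
    p,d=capture(n);np.savez(n+"1.npz",p=p,d=d)
    u,v=px(n,np.array([477,220,110]));u,v=int(u),int(v)
    P.append(cv2.resize(p[v-45:v+45,u-45:u+45],(390,390),interpolation=cv2.INTER_CUBIC))
cv2.imwrite("pics/m2.png",np.hstack(P)[:,:,::-1])
E
```

```text
time_s: 5.5
eef_pos: [477.8, 216.8, 380.1]
ee_rot: [-0.0, 0.389, 0.921, -0.001]
force: [0.4, 0.1, -1.9]
grip_width: 0.228
grip_force: 52.9
t 5.5 at [477.8 216.8 380.1] yaw 134.17
[0.025 0.017 0.401] [-0.002 -0.    -0.007]
```

View pics/m2.png

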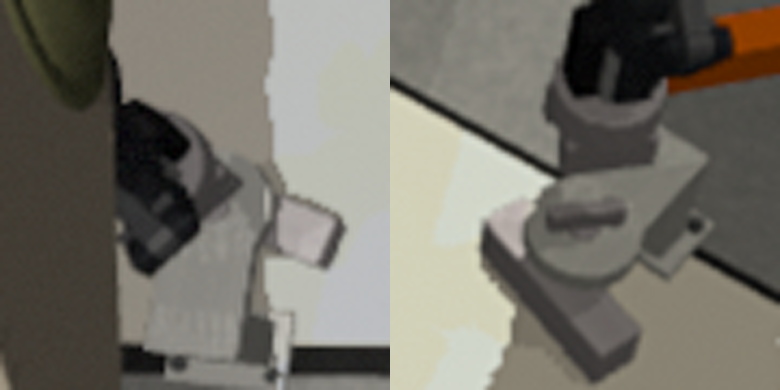

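The top crop shows the driver hanging above the stop, and the scene crop shows the fork above the wing at (585,215) with its slot roughly parallel to it. Going down.

```bash
python3 -m crank '[[0.025,0.017,0.2,0,0,-0.007,1],[0.025,0.017,0.42,0,0,-0.007,1],[0.025,0.017,0.42,0,0,-0.007,1],[0.025,0.017,0.42,0,0,-0.007,1],[0.025,0.017,0.42,0,0,-0.007,1]]'; python3 - <<'E'
from plan import *
plan([(477.3,219.8,311,134.5)])
p,d=capture("scene");u,v=[int(a) for a in px("scene",np.array([477,220,115]))]
cv2.imwrite("pics/m3.png",cv2.resize(p[v-40:v+40,u-40:u+40],(560,560),interpolation=cv2.INTER_CUBIC)[:,:,::-1])
E
```

```text
time_s: 6.1
eef_pos: [477.1, 220.9, 339.9]
ee_rot: [0.001, 0.385, 0.923, 0.001]
force: [0.8, 0.8, -0.9]
grip_width: 0.227
grip_force: 52.7
t 6.1 at [477.1 220.9 339.9] yaw 134.67
[-0.009 -0.007  0.289] [0.002 0.001 0.004]
```

View pics/m3.png

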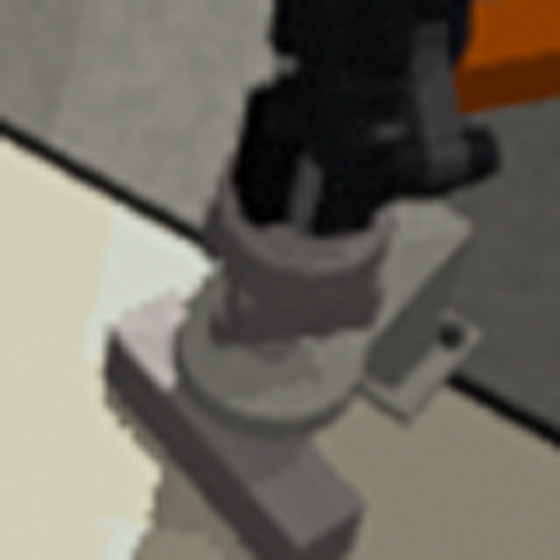

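The fork, at about (290,310) in the crop, sits just over the round arm end and is centred on it. I'll lower it in small steps.

```bash
python3 -m crank '[[-0.005,-0.007,0.1,0,0,0,1],[-0.005,-0.007,0.16,0,0,0,1],[-0.005,-0.007,0.16,0,0,0,1]]'; python3 -m crank '[[0,0,0.05,0,0,0,1],[0,0,0.1,0,0,0,1],[0,0,0.13,0,0,0,1],[0,0,0.13,0,0,0,1],[0,0,0.13,0,0,0,1]]'; python3 -c "
from plan import *
print(status.sense()['wrist_torque'])
plan([(477.3,219.8,310.5,134.5)])"
```

```text
time_s: 6.45
eef_pos: [476.4, 220.3, 321.6]
ee_rot: [-0.001, 0.385, 0.923, -0.001]
force: [-0.2, -0.3, -1.3]
grip_width: 0.227
grip_force: 52.9
time_s: 6.95
eef_pos: [476.5, 220.5, 310.7]
ee_rot: [0.0, 0.385, 0.923, 0.0]
force: [-5.0, -1.1, 9.3]
grip_width: 0.228
grip_force: 54.4
[-0.27291499  0.84066465 -0.06188894]
t 6.95 at [476.5 220.5 310.7] yaw 134.73
[-0.01   0.001  0.002] [0.    0.    0.005]
```

```bash
python3 -m crank '[[0,0,-0.008,0,0,0.05,1],[0,0,-0.008,0,0,0.15,1],[0,0,-0.008,0,0,0.25,1],[0,0,-0.008,0,0,0.35,1],[0,0,-0.008,0,0,0.45,1],[0,0,-0.008,0,0,0.55,1],[0,0,-0.008,0,0,0.65,1],[0,0,-0.008,0,0,0.75,1],[0,0,-0.008,0,0,0.8,1],[0,0,-0.008,0,0,0.8,1]]'; python3 -c "
from plan import *
print(status.sense()['wrist_torque'])
plan([(476.5,220.5,310.5,72)])"
```

```text
time_s: 7.95
eef_pos: [476.8, 220.3, 310.8]
ee_rot: [0.0, 0.651, 0.759, 0.0]
force: [0.3, -1.2, 1.1]
grip_width: 0.225
grip_force: 53.3
[-0.28407047 -0.129151    0.01767867]
t 7.95 at [476.8 220.3 310.8] yaw 98.71
[ 0.002 -0.003  0.003] [0.001 0.    0.593]
```

```bash
python3 -m crank '[[0,0,0,0,0,0.05,1],[0,0,0,0,0,0.15,1],[0,0,0,0,0,0.25,1],[0,0,0,0,0,0.35,1],[0,0,0,0,0,0.45,1],[0,0,0,0,0,0.55,1],[0,0,0,0,0,0.59,1],[0,0,0,0,0,0.59,1],[0,0,0,0,0,0.59,1]]'; python3 - <<'E'
from plan import *
print(status.sense()['wrist_torque'])
plan([(476.5,220.5,310.5,72)])
p,d=capture("scene");u,v=[int(a) for a in px("scene",np.array([477,220,105]))]
cv2.imwrite("pics/m4.png",cv2.resize(p[v-40:v+40,u-40:u+40],(560,560),interpolation=cv2.INTER_CUBIC)[:,:,::-1])
E
```

```text
time_s: 8.85
eef_pos: [476.9, 220.3, 310.8]
ee_rot: [0.001, 0.808, 0.59, 0.001]
force: [3.4, -1.6, 1.4]
grip_width: 0.228
grip_force: 53.2
[-0.4061876  -0.69304463  0.05644856]
t 8.85 at [476.9 220.3 310.8] yaw 72.26
[ 0.001 -0.005  0.003] [ 0.002 -0.001  0.006]
```

View pics/m4.png

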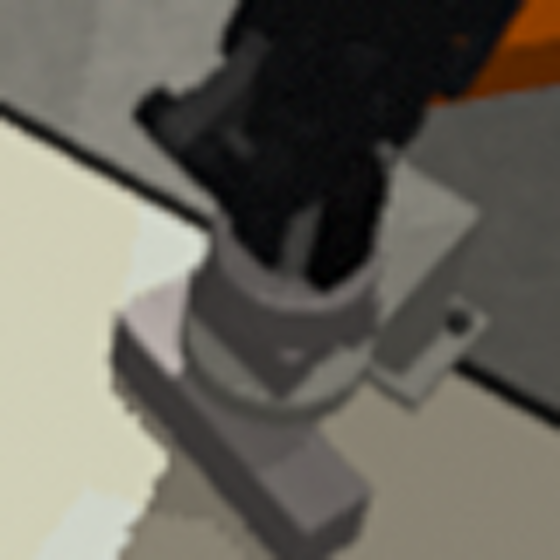

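The fork is down on the arm end and turned square across it, with the block still in place. I'll back off slightly to unload it, release, and rise.

```bash
python3 -m crank '[[0,0,0.005,0,0,-0.06,1],[0,0,0.005,0,0,-0.06,1],[0,0,0.005,0,0,-0.06,0],[0,0,0.005,0,0,-0.06,0],[0,0,0.005,0,0,-0.06,0],[0,0,0.005,0,0,-0.06,0],[0,0,0.005,0,0,-0.06,0],[0,0,0.005,0,0,-0.06,0],[0,0,0.005,0,0,-0.06,0]]' && python3 -m crank '[[0,0,-0.1,0,0,0,0],[0,0,-0.3,0,0,0,0],[0,0,-0.7,0,0,0,0],[0,0,-1,0,0,0,0],[0,0,-1,0,0,0,0]]' && python3 -m crank '[[-0.6,0.6,-0.5,0,0,0,0],[-1,1,-0.5,0,0,0,0],[-1,1,-0.5,0,0,0,0],[-1,1,-0.5,0,0,0,0],[-1,1,-0.5,0,0,0,0],[-1,1,-0.5,0,0,0,0]]'; python3 - <<'E'
from plan import *
C=[]
for n,off in(("top",(140,200,175,232)),("scene",(340,415,215,300))):
  p,d=capture(n);u0,u1,v0,v1=off
  P=np.array([dep(n,d,u,v) for u in range(u0,u1) for v in range(v0,v1)])
  for z0,z1 in((165,182),(85,92),(46,54)):
    h=P[(P[:,2]>z0)&(P[:,2]<z1)];
    if len(h)>5: print(n,z0,len(h),h[:,2].max().round(1),cv2.minAreaRect(h[:,:2].astype(np.float32)))
  u,v=[int(a) for a in px(n,np.array([477,220,115]))]
  C.append(cv2.resize(p[v-40:v+40,u-40:u+40],(390,390),interpolation=cv2.INTER_CUBIC))
cv2.imwrite("pics/m5.png",np.hstack(C)[:,:,::-1])
E
```

```text
time_s: 9.8
eef_pos: [476.6, 220.4, 310.0]
ee_rot: [-0.0, 0.794, 0.608, -0.0]
force: [0.3, -0.1, -0.0]
grip_width: 1.002
grip_force: 0.0
time_s: 10.3
eef_pos: [476.7, 220.5, 414.8]
ee_rot: [0.002, 0.794, 0.608, 0.004]
force: [-0.2, -0.0, 0.4]
grip_width: 1.0
grip_force: 0.0
time_s: 10.9
eef_pos: [546.6, 98.6, 459.5]
ee_rot: [-0.0, 0.794, 0.608, -0.0]
force: [-0.0, -0.4, 0.5]
grip_width: 1.002
grip_force: 0.0
scene 165 230 177.9 ((477.2229919433594, 220.72698974609375), (39.770320892333984, 21.827869415283203), 72.68708038330078)
scene 85 338 91.8 ((455.2698974609375, 225.80245971679688), (49.79385757446289, 100.85528564453125), 81.09684753417969)
scene 46 286 53.9 ((469.0321350097656, 227.46861267089844), (76.71481323242188, 101.23689270019531), 32.60289001464844)
```

View pics/m5.png

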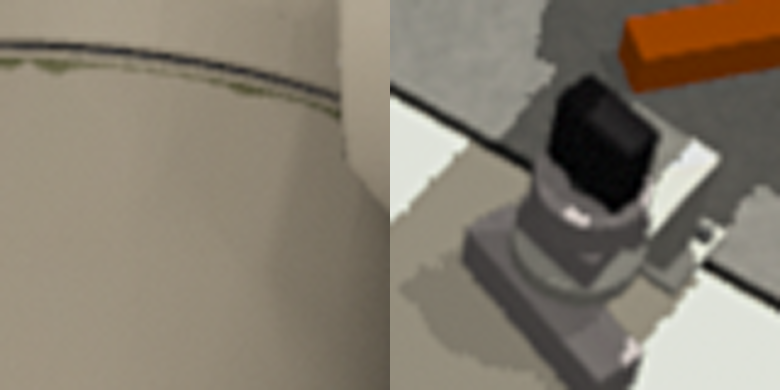

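The scene crop shows the driver standing upright on the screw at about (595,200). Its grip is centred at (477,221), its top is at about 177 mm, and its yaw is about 73°. The block lies flat and the gripper is clear, so I'm handing in.

```bash
python3 -c "
from rig import ticket
print(ticket.finish_job())"
```

```text
the job is handed in; nothing more can be done
None
```

The job is handed in at about 11 s: the driver stands on the screw, turned to about 93° across the arm by my estimate (the wing is hidden under the fork and the foot force was not measured), and the other stop was never approached.

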